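Lids back on the kitchen canisters

ROBOT

A 6-joint arm with a two-finger parallel gripper is mounted at the origin on a cart in front of the work surface, level with it; the furniture and walls round the work are solid. World frame = base frame: x ahead of the robot, y to its left, z up, the work surface at z = 0. Lengths are in mm, angles in degrees, forces in N, time in s.
With the tool pointing down it reaches from about 350 to 850 mm from the base axis. Payload 8.1 kg.
Tool frame: the origin (TCP) lies at the very end of the fingers, on their centre line; the grasp point (between the pads) lies r.tcp_to_grasp behind it (r.tcp_to_grasp is the distance from the TCP to the grasp point, in mm); z points along the fingers, y is the line along which they close (so a half turn about z gives the same grasp; the last joint's range is limited). The gripper opens to 85 mm and grips with 20 to 120 N. Pads are 22 mm wide; open, the fingers measure 114 mm over their backs; the gripper's body (76 mm by 85 mm) begins 54 mm behind the grasp point. The pads swing forward as they close: fully open they stand 13 mm farther back than shut.
Start: joints at [63.518, 7.471, 85.268, -0, 87.261, -4.893], TCP at [220.747, 557.921, 202.992] pointing down, gripper open.
Joint ranges: [-169.43, 169.43], [-51.17, 129.36], [1.28, 143.12], [-76.62, 256.62], [0, 156.53], [-152.29, 152.29]. Speed limits (degrees/s): [136.94, 136.94, 159.86, 180, 180, 180].

INTERFACE

Orientations are given as [roll, pitch, yaw] about the fixed x, y, z axes, in that order (R = Rz(yaw) Ry(pitch) Rx(roll)).
In Python, from bench import sense, viewer, order, r gives the robot as it stands.
- The arm moves only by the tool carry_out, never from a script. Its argument "increments" is one flat list of numbers, 7 for each row, row after row: the shift along the tool's x, y, z as a fraction of full scale, then the turn, a rotation vector about the tool's x, y, z as a fraction of full scale, then the opening, from -1 (shut) to 1 (fully open). A call has exactly 10 rows; each row is the pose to reach, as a shift and turn from the pose commanded when the call began, along the tool's axes at that moment, turning the shorter way round; what a row does not reach only later rows make up. Full scale, the value 1, is 400 mm for a shift and 2 pi rad for a turn. A row lasts 1/8 s, in which the tool goes at most 62.5 mm and 10.7 degrees, less where a joint would pass 70% of its speed; a pose out of reach is approached as far as the arm can. A call with a number of a shift or a turn outside -1 to 1 is refused whole. A call with a gripper value outside its range is refused whole. The fingers move at their own pace and stop on an object; "force" is the grip in N (left out, the last holds). Time passes only in rows, so rows that repeat a pose let the fingers close, or fill a call up. It gives the time, the measured TCP pose, the force, the opening and the grip force at its end, in the units of the state.
- sense(): the state, without advancing time (a new reading comes with each control period).
- viewer.snapshot(name): name is "side" or "top" or "wrist"; returns the picture (480x640x3 uint8, red, green, blue); there is no depth.
- viewer.get_calibration(name): a dict with "fx", "fy", "cx", "cy" (pixels), "k1" (the pictures are not rectified: a ray, as slopes to the right and down, at radius r is drawn at 1 + k1 r^2 times it, then the intrinsics apply), "R" (3x3) and "t" (3): a world point X has camera coordinates R X + t. Camera axes: x right, y down, z forward; pixel columns grow to the right and rows downward; lengths in mm; the calibration is good to about 2 mm. A picture is of the moment at which its call begins: read the wrist's pose just before it. get_calibration takes no time and is no camera call; for the wrist camera it gives the pose at the moment of the call.
- order.hand_in(): hands the job in; it is judged then, once.
The state is a dict: "time": time; "joint_pos": joint angles; "qd": joint speeds; "joint_efforts": joint torques, N m; "tool_pos": TCP position; "tcp_rot": TCP orientation; "ft_force": force on the tool from outside, world axes, zero at the start; "wrist_torque": the same for the moment, N m; "finger_gap": finger opening in mm; "grip_force": force on a finger pad.
Only numpy, scipy, OpenCV 4.12 (cv2) and the standard library are available. Lean on these libraries where they do the work, as an engineer would, in place of code of your own. Each camera call takes 0.05 s, during which the arm holds its last target. There are 200 camera calls.

TASK

The four wooden canister lids have been washed and are stacked on the worktop, smallest on top. Take the stack apart and set every lid gently, without dropping it, on the stoneware canister it fits, fully home so that its disc lies flat on the rim all round. Leave the canisters standing where they are and do not shift the mug or the glass beside them.

Things in the scene. Friction and masses are not known exactly. Their poses are not given: they have to be found in the camera images.
- small_lid: smallest of the four, top of the stack; loose, 50 g. Round wooden lid 66 mm across, 47 mm tall. Origin: centre of its lower rim, z up. z 0-21 mm: hollow plug, open below, 38 mm across at the foot, 48 at the top; 21-29: disc 66 mm across; 29-47: knob 20 mm across, to grasp from above. Stacked, each plug stands on the disc below and hides its knob; pitch 29 mm.
- medium_lid: second smallest, second in the stack; loose, 75 g. Round wooden lid 82 mm across, 47 mm tall. Origin: centre of its lower rim, z up. z 0-21 mm: hollow plug, open below, 54 mm across at the foot, 64 at the top; 21-29: disc 82 mm across; 29-47: knob 20 mm across, to grasp from above.
- large_lid: second largest, third in the stack; loose, 100 g. Round wooden lid 98 mm across, 47 mm tall. Origin: centre of its lower rim, z up. z 0-21 mm: hollow plug, open below, 70 mm across at the foot, 80 at the top; 21-29: disc 98 mm across; 29-47: knob 20 mm across, to grasp from above.
- giant_lid: largest, bottom of the stack, on the worktop; loose, 130 g. Round wooden lid 114 mm across, 47 mm tall. Origin: centre of its lower rim, z up. z 0-21 mm: hollow plug, open below, 86 mm across at the foot, 96 at the top; 21-29: disc 114 mm across; 29-47: knob 20 mm across, to grasp from above.
- small_canister: sage-green stoneware canister for the small lid, open on top, 64 mm across, 80 mm tall, mouth 54 mm; loose, 0.35 kg. Origin: centre of its underside, z up. Lid home: plug in the mouth with 3 mm play all round, disc on the rim, lid's origin 59 mm above the canister's.
- medium_canister: sage-green stoneware canister for the medium lid, open on top, 80 mm across, 95 mm tall, mouth 70 mm; loose, 0.5 kg. Origin: centre of its underside, z up. Lid home: plug in the mouth with 3 mm play all round, disc on the rim, lid's origin 74 mm above the canister's. Sink hole in the worktop: about x 0.5 to 0.8 m, y -0.25 to 0.17 m.
- large_canister: sage-green stoneware canister for the large lid, open on top, 96 mm across, 110 mm tall, mouth 86 mm; loose, 0.7 kg. Origin: centre of its underside, z up. Lid home: plug in the mouth with 3 mm play all round, disc on the rim, lid's origin 89 mm above the canister's. The 0.38 m tall tap's spout reaches forward over the sink to x = 0.67 m at y = -0.05 m.
- giant_canister: sage-green stoneware canister for the giant lid, open on top, 112 mm across, 125 mm tall, mouth 102 mm; loose, 0.9 kg. Origin: centre of its underside, z up. Lid home: plug in the mouth with 3 mm play all round, disc on the rim, lid's origin 104 mm above the canister's. Canisters and stack share five places, three left of the sink, two right.
- mug: cream mug with a diamond pattern, 84 mm across, 93 mm tall, handle to one side, a bystander among the canisters at the left. Origin: underside. Leave it alone.
- glass: clear glass tumbler, 81 mm across, 86 mm tall, a bystander at the right. Origin: centre of its underside. Leave it alone.

How it is judged (in metres and radians):
At the end, for the whole second after the job is handed in: Each of the four lids sits on the canister of its own size: plug in the mouth, axes within 8 mm, disc down on the rim within 4 mm, lid and canister level within 0.06 rad, all at rest and let go (horizontal distance between small_lid and small_canister below 0.008 m and z of small_lid in the frame of small_canister between 0.055 and 0.063 m and angle between each of small_lid, small_canister, medium_lid, medium_canister, large_lid, large_canister, giant_lid, giant_canister's own z axis and vertical below 0.06 rad and linear speed of each of small_lid, small_canister, medium_lid, medium_canister, large_lid, large_canister, giant_lid, giant_canister below 0.02 m/s and horizontal distance between medium_lid and medium_canister below 0.008 m and z of medium_lid in the frame of medium_canister between 0.07 and 0.078 m and horizontal distance between large_lid and large_canister below 0.008 m and z of large_lid in the frame of large_canister between 0.085 and 0.093 m and horizontal distance between giant_lid and giant_canister below 0.008 m and z of giant_lid in the frame of giant_canister between 0.1 and 0.108 m); the robot touches nothing.
It fails at once if a lid is dropped: it falls free of the fingers faster than 0.7 m/s, as from more than 25 mm ((linear speed of small_lid above 0.7 m/s and contact force between the fingers and small_lid below 0.01 N) or (linear speed of medium_lid above 0.7 m/s and contact force between the fingers and medium_lid below 0.01 N) or (linear speed of large_lid above 0.7 m/s and contact force between the fingers and large_lid below 0.01 N) or (linear speed of giant_lid above 0.7 m/s and contact force between the fingers and giant_lid below 0.01 N)).
It fails at once if a canister is shoved more than 40 mm from its place, or knocked over (distance of any of small_canister, medium_canister, large_canister, giant_canister from where it was at the start of the episode above 0.04 m or angle between any of small_canister, medium_canister, large_canister, giant_canister's own z axis and vertical above 0.5 rad).
It fails at once if the mug or the glass is shoved more than 30 mm or knocked over (distance of any of mug, glass from where it was at the start of the episode above 0.03 m or angle between any of mug, glass's own z axis and vertical above 0.5 rad).
It also fails if it takes over 122 s, if anything falls off the work surface, if the arm or the gripper's body presses on something with over 40 N, if the wrist force passes 120 N, or if a joint passes its speed limit or range.

## Working session

There is one attempt and no reset: what is moved stays moved. The work goes in short steps, Python scripts to look and compute and a tool call to move; the robot and the scene stay as the last step left them, time stands still between calls to the robot, and variables do not carry over. Pictures are saved under pics/ and viewed, at most 14 in all, crops included, and the job is handed in when it is done.

Besides the shell and the picture viewer there is one more tool, called after ">>>" as a command line: name --argument value ..., lists and objects as JSON in quotes. carry_out: Moves the arm, as the interface text tells. Its arguments: {"type":"object","properties":{"increments":{"type":"array"},"force":{"type":"number"}},"required":["increments"]}

```bash
mkdir -p pics; ls; cat > a.py <<'E'
import cv2, numpy as np
from bench import sense, viewer, order, r
E
python3 - <<'E'
from a import *
s=sense(); print(s, r.tcp_to_grasp)
for n in ['top','side','wrist']:
    print(n, viewer.get_calibration(n))
    cv2.imwrite(f'pics/{n}0.png', viewer.snapshot(n)[:,:,::-1])
E
```

```text
pics
{'time': 0.0, 'joint_pos': array([ 6.35170056e+01,  7.51395963e+00,  8.53283209e+01,  1.12156400e-03,
        8.72599869e+01, -4.89335427e+00]), 'qd': array([-0.01269945,  0.00184049,  0.06283334, -0.0550944 ,  0.05227892,
        0.09089945]), 'joint_efforts': array([ 3.12640012e-03, -5.69396710e+01, -5.00550377e+01, -8.81827236e-05,
        1.45604450e-02, -4.83275346e-05]), 'tool_pos': array([220.48950667, 557.39533571, 201.96561465]), 'tcp_rot': array([-1.79898201e+02, -9.83964351e-03,  1.58410297e+02]), 'ft_force': array([ 0.22891907,  0.76831732, -0.06061731]), 'wrist_torque': array([-0.01633786, -0.03657298,  0.02487035]), 'grip_force': 0.0, 'finger_gap': 85.57746369000233} 18.700000000000003
top {'fx': 494.97993223573354, 'fy': 494.97993223573354, 'cx': 326.15874432544024, 'cy': 246.89486406273585, 'k1': -0.06217895215254766, 'R': array([[-0.49005806, -0.87162631, -0.01052056],
       [-0.75613408,  0.43106748, -0.49238408],
       [ 0.43370999, -0.23334183, -0.87031445]]), 't': array([ 231.78054931,  462.76193031, 1425.12955251])}
side {'fx': 596.0331200498343, 'fy': 596.0331200498343, 'cx': 321.03553453772145, 'cy': 231.37379206042172, 'k1': -0.15810165390407596, 'R': array([[-0.96944259, -0.24523415, -0.00642404],
       [-0.11465351,  0.47608003, -0.87189585],
       [ 0.21687699, -0.84451644, -0.48964922]]), 't': array([ 502.70623662,  151.18408652, 1521.05860409])}
wrist {'fx': 406.0615937173647, 'fy': 406.0615937173647, 'cx': 319.69655595138636, 'cy': 236.59703628064892, 'k1': 0.012610698407083695, 'R': array([[ 0.36833994,  0.92969066, -0.00098543],
       [ 0.89777617, -0.3554198 ,  0.26014363],
       [ 0.24150286, -0.09670598, -0.96556943]]), 't': array([-599.64882448,  -34.48040913,  377.035604  ])}
```

View pics/top0.png

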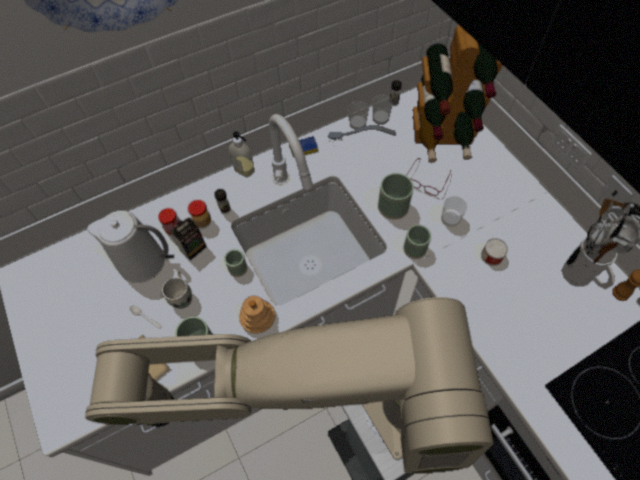

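View pics/side0.png

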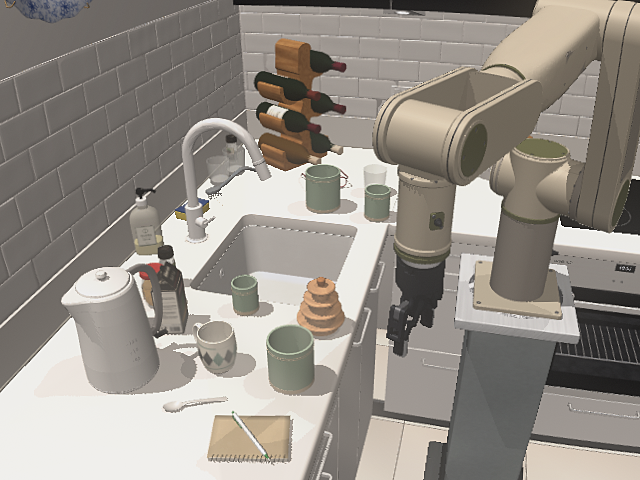

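View pics/wrist0.png

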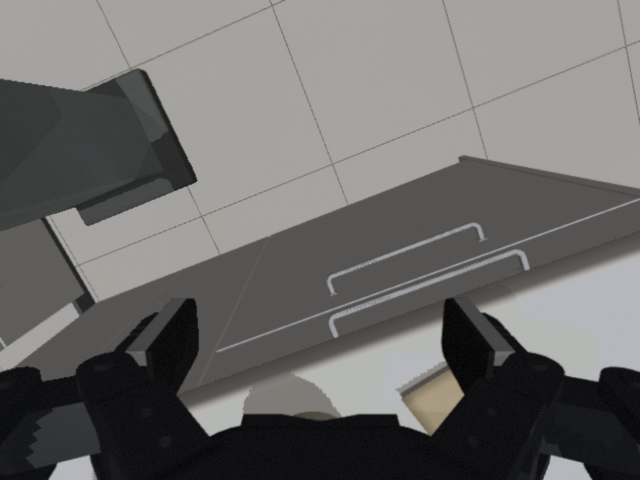

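The side view shows two canisters left of the sink, at (245,295) and (291,357), and two on the right, at (322,188) and (377,202). The lid stack is at (321,305), the mug at (215,345) and the glass at (375,178). The top view shows the same layout, with the canister at (193,335) partly hidden by the arm. The wrist view shows only the counter front. Next I'll fit cylinder silhouettes.

```bash
cat > a.py <<'E'
import cv2, numpy as np
from scipy.optimize import minimize, least_squares
from bench import sense, viewer, order, r
CAN={'small':(64,80,54),'medium':(80,95,70),'large':(96,110,86),'giant':(112,125,102)}
def proj(c,X):
    p=np.atleast_2d(X)@c['R'].T+c['t']; s=p[:,:2]/p[:,2:]
    s=s*(1+c['k1']*(s**2).sum(1,keepdims=True))
    return s*[c['fx'],c['fy']]+[c['cx'],c['cy']]
def atz(c,uv,z):
    return least_squares(lambda q:proj(c,[q[0],q[1],z])[0]-uv,[500,0]).x
def circ(x,y,z,d):
    a=np.linspace(0,2*np.pi,48,endpoint=False)
    return np.c_[x+d/2*np.cos(a),y+d/2*np.sin(a),np.full(48,z)]
def render(c,x,y,parts,S=4):  # union of hulls of (z0,d0,z1,d1) frusta, anti-aliased
    m=np.zeros((480,640),np.uint8)
    for z0,d0,z1,d1 in parts:
        P=proj(c,np.r_[circ(x,y,z0,d0),circ(x,y,z1,d1)]).astype(np.float32)
        cv2.fillConvexPoly(m,np.int32(np.round(cv2.convexHull(P)*16)),255,cv2.LINE_AA,4)
    return m/255.
def fit(c,mask,parts,x0):
    f=lambda q:np.minimum(render(c,*q,parts),mask).sum()
    def cost(q):
        R=render(c,*q,parts); return -np.minimum(R,mask).sum()/np.maximum(R,mask).sum()
    o=minimize(cost,x0,method='Nelder-Mead',options=dict(initial_simplex=np.array(x0)+[[0,0],[15,0],[0,15]],xatol=.05,fatol=1e-5))
    return o.x,-o.fun
def comp(mask,uv):
    n,l=cv2.connectedComponents(mask.astype(np.uint8)); u,v=uv
    return (l==l[v,u]).astype(float) if l[v,u] else None
def filled(m):
    cs,_=cv2.findContours(np.uint8(m),cv2.RETR_EXTERNAL,cv2.CHAIN_APPROX_NONE)
    o=np.zeros_like(np.uint8(m)); cv2.drawContours(o,cs,-1,1,-1); return o.astype(float)
def green(im):
    h=cv2.cvtColor(im,cv2.COLOR_RGB2HSV).astype(int); return (h[...,0]>50)&(h[...,0]<90)&(h[...,1]>28)
def orange(im):
    h=cv2.cvtColor(im,cv2.COLOR_RGB2HSV).astype(int); return (h[...,0]<20)&(h[...,1]>70)
STACK=[p for i,D in enumerate((114,98,82,66)) for p in
  [(29*i,D-28,29*i+21,D-18),(29*i+21,D,29*i+29,D)]]+[(116,20,134,20)]
E
python3 - <<'E'
from a import *
seeds={'side':dict(A=(243,298),B=(290,365),C=(322,195),D=(377,205),S=(320,300)),
       'top':dict(A=(236,268),C=(394,205),D=(417,245),S=(256,315))}
for n in seeds:
    im=cv2.cvtColor(cv2.imread(f'pics/{n}0.png'),cv2.COLOR_BGR2RGB); c=viewer.get_calibration(n)
    G,O=green(im),orange(im)
    for k,uv in seeds[n].items():
        m=comp(O if k=='S' else G,uv)
        if m is None: print(n,k,im[uv[1],uv[0]]);continue
        m=filled(m); x0=atz(c,uv,60)
        if k=='S': print(n,k,m.sum(),*fit(c,m,STACK,x0)); continue
        for s,(D,H,_) in CAN.items():
            q,i=fit(c,m,[(0,D,H,D)],x0)
            if i>.8: print(n,k,m.sum(),s,q.round(1),round(i,3))
E
```

```text
side A [119 124 109]
side B [122 126 112]
side C [119 125 110]
side D [118 123 109]
side S 1963.0 [456.16994012 250.38373415] 0.8616962835784141
top A [55 59 46]
top C [57 63 53]
top D [85 91 80]
top S 1017.0 [459.63002336 255.99794462] 0.8578882932962741
```

```bash
cat >> a.py <<'E'
def green(im):
    b=cv2.GaussianBlur(im,(3,3),0).astype(int); R,G,B=b[...,0],b[...,1],b[...,2]
    return (G-R>=2)&(G-B>=7)
E
python3 - <<'E'
from a import *
seeds={'side':dict(A=(243,298),B=(290,365),C=(322,195),D=(377,205)),
       'top':dict(A=(236,268),C=(394,205),D=(417,245))}
V=[]
for n in ('side','top'):
    im=cv2.cvtColor(cv2.imread(f'pics/{n}0.png'),cv2.COLOR_BGR2RGB); c=viewer.get_calibration(n)
    G,O=green(im),orange(im); M=np.zeros((480,640,3),np.uint8); M[...,1]=G*255; M[...,2]=O*255
    for k,uv in seeds[n].items():
        m=comp(G,uv)
        if m is None: print(n,k,im[uv[1],uv[0]]);continue
        m=cv2.morphologyEx(filled(m),cv2.MORPH_OPEN,np.ones((5,5))); x0=atz(c,uv,60)
        for s,(D,H,_) in CAN.items():
            q,i=fit(c,m,[(0,D,H,D)],x0)
            if i>.8: print(n,k,m.sum(),s,q.round(1),round(i,3))
    V.append(M[80:420,130:480])
cv2.imwrite('pics/masks.png',np.hstack(V))
E
```

```text
top C 1175.0 large [ 613.4 -353.3] 0.9
top C 1175.0 giant [ 613.3 -352.6] 0.814
top D 650.0 small [ 429.3 -323.3] 0.84
```

View pics/masks.png

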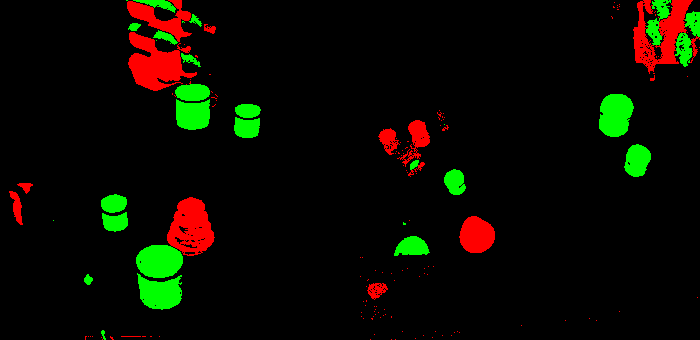

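The masks separate the four canisters (green) from the stack (orange), with a dark line crossing each canister body. The stack is near (457,252) mm. I'll move above it now with yaw 90, which also clears the arm from the fixed cameras.

>>> carry_out --increments '[-0.05,-0.03,-0.06,0,0,0.02,0,-0.15,-0.09,-0.12,0,0,0.04,0,-0.26,-0.155,-0.15,0,0,0.065,0,-0.38,-0.225,-0.15,0,0,0.09,0,-0.5,-0.295,-0.15,0,0,0.115,0,-0.62,-0.365,-0.15,0,0,0.14,0,-0.72,-0.43,-0.15,0,0,0.165,0,-0.79,-0.47,-0.15,0,0,0.18,0,-0.831,-0.492,-0.15,0,0,0.19,0,-0.831,-0.492,-0.15,0,0,0.19,0]'

```text
time: 1.4
tool_pos: [457.8, 252.1, 262.7]
tcp_rot: [-180.0, 0.0, 89.9]
ft_force: [-1.0, -0.0, 0.4]
finger_gap: 42.6
grip_force: 0.0
```

```bash
cat >> a.py <<'E'
def window(m,uv,w,k=9):
    o=np.zeros(m.shape,np.uint8); u,v=uv; o[v-w:v+w,u-w:u+w]=m[v-w:v+w,u-w:u+w]
    o=cv2.morphologyEx(o,cv2.MORPH_OPEN,np.ones((2,2)))
    o=cv2.morphologyEx(cv2.copyMakeBorder(o,20,20,20,20,cv2.BORDER_CONSTANT),cv2.MORPH_CLOSE,np.ones((k,k)))[20:-20,20:-20]
    n,l,st,_=cv2.connectedComponentsWithStats(o)
    return filled(l==1+np.argmax(st[1:,4])) if n>1 else None
E
python3 - <<'E'
from a import *
seeds={'side':dict(A=(245,295),B=(290,357),C=(322,188),D=(377,202),S=(321,305)),
       'top':dict(A=(236,263),B=(193,335),C=(394,195),D=(417,242),S=(256,315))}
for n in ('side','top','wrist'):
    c=viewer.get_calibration(n); im=viewer.snapshot(n)
    cv2.imwrite(f'pics/{n}1.png',im[:,:,::-1])
    if n=='wrist': continue
    G,O=green(im),orange(im)
    for k,uv in seeds[n].items():
        m=window(O if k=='S' else G,uv,42 if k in'BS' else 30); x0=atz(c,uv,60)
        if m is None: print(n,k,'none'); continue
        if k=='S': print(n,k,m.sum(),*fit(c,m,STACK,x0)); continue
        for s,(D,H,_) in CAN.items():
            q,i=fit(c,m,[(0,D,H,D)],x0)
            if i>.82: print(n,k,m.sum(),s,q.round(1),round(i,3))
E
```

```text
side B 2603.0 medium [471.4 439.6] 0.853
side B 2603.0 large [473.  435.1] 0.84
side D 792.0 small [ 417.7 -339.4] 0.843
side S 1952.0 [452.97390238 253.44269249] 0.8529563546151091
top B 1151.0 medium [477.9 454.1] 0.823
top B 1151.0 large [473.7 450.1] 0.86
top C 1198.0 large [ 606.4 -353.7] 0.901
top C 1198.0 giant [ 609.2 -356.7] 0.829
top S 1014.0 [454.61107907 255.1023957 ] 0.8544350854699443
```

View pics/wrist1.png

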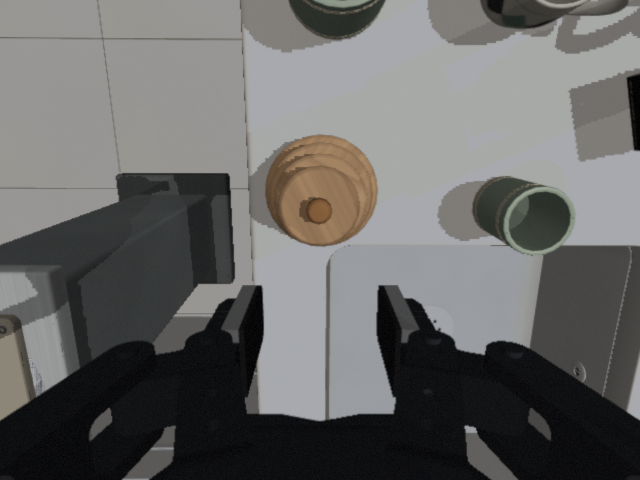

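Wrist view: the stack's knob is at (320,210) and the canister to its right has its rim at (538,219). Its width of about 75 px means it is the small one. From pixel widths, the left front canister comes out large, the right rear giant and the right front medium. I'll refine this with rim edge fitting.

```bash
cat >> a.py <<'E'
def rim(c,im,circles,x0,span=20):
    """circles: list of (z,d); best (x,y) by gradient normal to the projected circles"""
    g=cv2.GaussianBlur(im,(0,0),1.2).astype(np.float32)
    gx=cv2.Sobel(g,cv2.CV_32F,1,0); gy=cv2.Sobel(g,cv2.CV_32F,0,1)
    def score(q):
        t=0
        for z,d in circles:
            P=proj(c,circ(*q,z,d)).astype(np.float32); T=np.roll(P,-1,0)-np.roll(P,1,0)
            N=np.c_[-T[:,1],T[:,0]]/np.linalg.norm(T,axis=1,keepdims=True)
            sx=cv2.remap(gx,P[:,:1],P[:,1:],1)[:,0]; sy=cv2.remap(gy,P[:,:1],P[:,1:],1)[:,0]
            t+=np.sqrt(np.linalg.norm(sx*N[:,:1]+sy*N[:,1:],axis=1)).mean()
        return t/len(circles)
    best=max(((score((x0[0]+a,x0[1]+b)),a,b) for a in range(-span,span+1,2) for b in range(-span,span+1,2)))
    o=minimize(lambda q:-score(q),np.array(x0)+best[1:],method='Nelder-Mead',options=dict(xatol=.05,fatol=1e-4))
    return o.x.round(1),round(-o.fun,2)
def canrim(s): D,H,d=CAN[s]; return [(H,D),(H,d)]
E
python3 - <<'E'
from a import *
for n in ('wrist','side','top'):
    c=viewer.get_calibration(n); im=cv2.cvtColor(cv2.imread(f'pics/{n}1.png'),cv2.COLOR_BGR2RGB)
    S=atz(c,{'wrist':(320,205),'side':(321,283),'top':(255,303)}[n],125)
    print(n,'S disc',rim(c,im,[(116,66)],S),'knob',rim(c,im,[(134,20)],S),'all',rim(c,im,[(134,20),(116,66),(87,82),(58,98),(29,114)],S))
    for k,uv in {'wrist':dict(A=(538,219)),'side':dict(A=(245,282),B=(290,337),C=(322,172),D=(377,190)),'top':dict(A=(235,257),B=(193,327),C=(395,184),D=(417,235))}[n].items():
        for s in CAN: print(n,k,s,rim(c,im,canrim(s),atz(c,uv,CAN[s][1])))
E
```

```text
wrist S disc (array([460.2, 257.9]), np.float64(10.43)) knob (array([457. , 258.9]), np.float64(10.87)) all (array([458.8, 257.6]), np.float64(10.05))
wrist A small (array([652.9, 238.6]), np.float64(14.57))
wrist A medium (array([633.9, 240.3]), np.float64(5.98))
wrist A large (array([627.3, 267.6]), np.float64(5.3))
wrist A giant (array([599.3, 232.8]), np.float64(4.46))
side S disc (array([452.8, 260.8]), np.float64(13.83)) knob (array([443.6, 280.4]), np.float64(13.62)) all (array([453. , 260.7]), np.float64(12.57))
side A small (array([645.1, 242.7]), np.float64(11.38))
side A medium (array([636.3, 278.1]), np.float64(8.92))
side A large (array([637.6, 296.9]), np.float64(8.99))
side A giant (array([690.5, 307.9]), np.float64(9.54))
side B small (array([497.3, 401.7]), np.float64(8.84))
side B medium (array([484.6, 430.6]), np.float64(10.0))
side B large (array([470.2, 449.1]), np.float64(13.97))
side B giant (array([456.9, 474.4]), np.float64(10.48))
side C small (array([ 551. , -497.4]), np.float64(10.72))
side C medium (array([ 535.4, -469.7]), np.float64(9.76))
side C large 
[... 678 characters left out ...]
 ]), np.float64(9.46))
top B small (array([498.4, 466.9]), np.float64(11.09))
top B medium (array([482.8, 455.1]), np.float64(12.03))
top B large (array([467.5, 448.4]), np.float64(14.89))
top B giant (array([450.7, 446.2]), np.float64(11.57))
top C small (array([ 655.2, -385.7]), np.float64(9.25))
top C medium (array([ 638.3, -354.6]), np.float64(10.26))
top C large (array([ 618.8, -356.6]), np.float64(13.64))
top C giant (array([ 601.2, -344. ]), np.float64(14.36))
top D small (array([ 431.6, -326.6]), np.float64(12.93))
top D medium (array([ 419. , -313.5]), np.float64(13.87))
top D large (array([ 409.4, -300.5]), np.float64(11.26))
top D giant (array([ 398.6, -277.6]), np.float64(10.17))
```

>>> carry_out --increments '[0.0135,0.0025,0.05,0,0,0,0,0.0135,0.0025,0.14,0,0,0,0,0.0135,0.0025,0.23,0,0,0,0,0.0135,0.0025,0.3,0,0,0,0,0.0135,0.0025,0.335,0,0,0,0,0.0135,0.0025,0.355,0,0,0,0,0.0135,0.0025,0.361,0,0,0,0,0.0135,0.0025,0.361,0,0,0,-1,0.0135,0.0025,0.361,0,0,0,-1,0.0135,0.0025,0.361,0,0,0,-1]' --force 40

```text
time: 2.8
tool_pos: [458.8, 258.2, 119.2]
tcp_rot: [179.9, -0.0, 90.0]
ft_force: [0.5, 1.0, -0.0]
finger_gap: 0.0
grip_force: 0.0
```

```bash
python3 - <<'E'
from a import *
s=sense(); print(s['finger_gap'],s['tool_pos'])
a=viewer.snapshot('side')[180:360,220:460]; b=viewer.snapshot('wrist')
v=np.hstack([cv2.resize(a,(400,300),interpolation=cv2.INTER_CUBIC),cv2.resize(b,(400,300))])
cv2.imwrite('pics/chk2.png',v[:,:,::-1])
E
```

```text
0.03979434513610733 [458.82106821 258.16096002 119.24934939]
```

View pics/chk2.png

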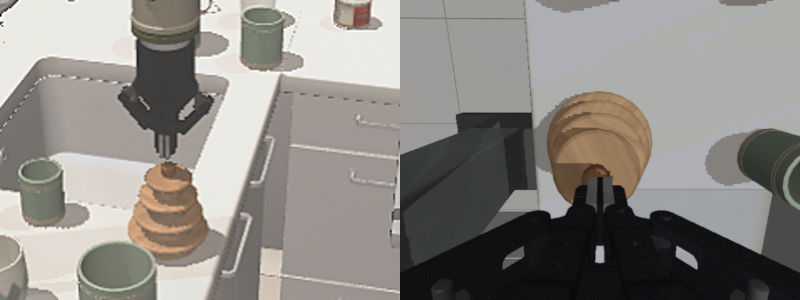

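Side and wrist views: the shut fingers stand just behind the knob, on its −y side, so the knob sits up-image of the fingertips. I'll compare the projected TCP and knob with what the picture shows.

```bash
python3 - <<'E'
from a import *
c=viewer.get_calibration('wrist'); im=viewer.snapshot('wrist'); s=sense(); t=s['tool_pos']
print(t, 'tcp px',proj(c,t), 'cam centre',-c['R'].T@c['t'], 'R',c['R'].round(3).tolist())
for d in ([0,0,18.7],[0,10,0],[0,0,0]): print(d,proj(c,t+np.array(d)))
o=im.copy()
for P,col in ((circ(458.5,258,134,20),(255,0,0)),(circ(458.5,258,116,20),(255,255,0)),(circ(458.5,258,116,66),(0,0,255)),(circ(458.5,258,29,114),(0,255,0)),(t[None],(255,0,255))):
    for u,v in proj(c,P): cv2.circle(o,(int(u),int(v)),1,col,-1)
side=viewer.snapshot('side'); cs=viewer.get_calibration('side')
for P,col in ((circ(458.5,258,134,20),(255,0,0)),(circ(458.5,258,116,66),(0,0,255)),(circ(458.5,258,29,114),(0,255,0)),(t[None],(255,0,255))):
    for u,v in proj(cs,P): side[int(round(v)),int(round(u))]=col
cv2.imwrite('pics/chk3.png',np.hstack([o[100:400,200:440],cv2.resize(side[240:345,250:390],(400,300),interpolation=0)])[:,:,::-1])
E
```

```text
[458.56744765 258.05503845 118.84835664] tcp px [[316.62342701 279.23419919]] cam centre [459.83463646 323.61139748 289.35300495] R [[1.0, -0.0, 0.001], [-0.001, -0.966, 0.259], [0.001, -0.259, -0.966]]
[0, 0, 18.7] [[316.31871003 295.99131586]]
[0, 10, 0] [[316.57204119 257.94821313]]
[0, 0, 0] [[316.62342701 279.23419919]]
```

View pics/chk3.png

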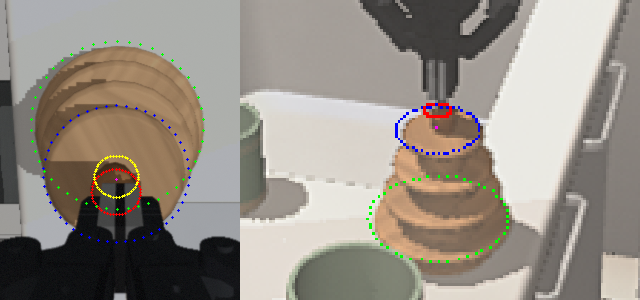

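The overlay on the wrist view puts the fingertip at about (320,275), close to the predicted TCP at (317,279), but in the side view the fingers end near the knob top. I need a closer zoom to tell whether they are above the knob or behind it.

```bash
python3 - <<'E'
from a import *
a=viewer.snapshot('side')[245:320,285:355]; b=viewer.snapshot('wrist')[200:330,255:385]
v=np.hstack([cv2.resize(a,(400,428),interpolation=0),cv2.resize(b,(400,428),interpolation=0)])
cv2.imwrite('pics/chk4.png',v[:,:,::-1])
cs=viewer.get_calibration('side')
for P in ([458.5,258,119],[458.5,258,134],[458.5,258,140]): print(P,((proj(cs,P)-[285,245])*5.71).round())
E
```

```text
[458.5, 258, 119] [[191. 220.]]
[458.5, 258, 134] [[191. 188.]]
[458.5, 258, 140] [[191. 175.]]
```

View pics/chk4.png

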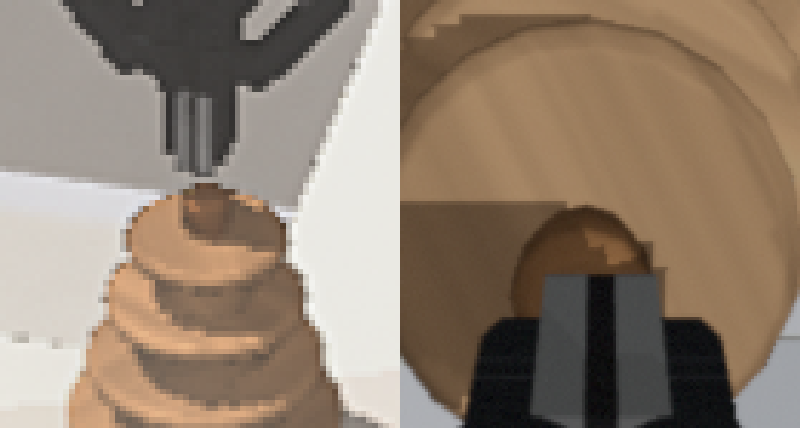

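The zoom shows a gap between the fingertips and the knob top: the tips are in free air, about 20 mm above the reported TCP. I'll open, then go down in small steps while watching the force.

>>> carry_out --increments '[0,0,0,0,0,0,0,0,0,0,0,0,0,0,0,0,0,0,0,0,0,0,0,0,0,0,0,0,0,0,0.005,0,0,0,0,0,0,0.01,0,0,0,0,0,0,0.015,0,0,0,0,0,0,0.02,0,0,0,0,0,0,0.025,0,0,0,0,0,0,0.03,0,0,0,0]'

```text
time: 4.35
tool_pos: [458.4, 258.0, 106.4]
tcp_rot: [-180.0, 0.0, 90.0]
ft_force: [0.9, 0.3, 0.5]
finger_gap: 42.5
grip_force: 0.0
```

```bash
python3 - <<'E'
from a import *
s=sense();print(s['ft_force'],s['finger_gap'])
a=viewer.snapshot('side')[245:320,285:355]; b=viewer.snapshot('wrist')[170:350,230:410]
v=np.hstack([cv2.resize(a,(400,428),interpolation=0),cv2.resize(b,(400,400),interpolation=0)[:428] if 0 else cv2.resize(b,(428,428),interpolation=0)[:,:400]])
cv2.imwrite('pics/chk5.png',v[:,:,::-1])
E
```

```text
[0.93892624 0.33443995 0.54405462] 42.539310921439494
```

View pics/chk5.png

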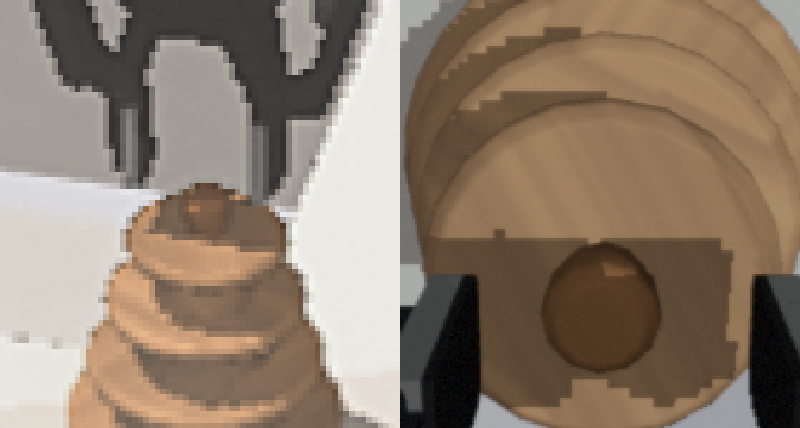

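Both tips now straddle the knob just below its top. The knob is centred between the pads and the force reading is about zero. I'll go 9 mm lower and close.

>>> carry_out --increments '[0,0,0.006,0,0,0,0,0,0,0.012,0,0,0,0,0,0,0.018,0,0,0,0,0,0,0.0225,0,0,0,0,0,0,0.0225,0,0,0,0,0,0,0.0225,0,0,0,-1,0,0,0.0225,0,0,0,-1,0,0,0.0225,0,0,0,-1,0,0,0.0225,0,0,0,-1,0,0,0.0225,0,0,0,-1]' --force 40

```text
time: 5.7
tool_pos: [458.6, 258.1, 97.7]
tcp_rot: [180.0, -0.0, 90.0]
ft_force: [0.4, -0.0, 0.5]
finger_gap: 17.3
grip_force: 39.0
```

>>> carry_out --increments '[0,0,-0.01,0,0,0,-1,0,0,-0.03,0,0,0,-1,0,0,-0.07,0,0,0,-1,0,0,-0.12,0,0,0,-1,-0.015,0.04,-0.15,0,0,0,-1,-0.05,0.12,-0.175,0,0,0,-1,-0.09,0.22,-0.175,0,0,0,-1,-0.125,0.31,-0.175,0,0,0,-1,-0.145,0.354,-0.175,0,0,0,-1,-0.145,0.354,-0.175,0,0,0,-1]'

```text
time: 6.95
tool_pos: [601.1, 199.3, 168.4]
tcp_rot: [180.0, -0.0, 89.9]
ft_force: [-0.1, 0.1, -0.7]
finger_gap: 17.2
grip_force: 39.1
```

```bash
python3 - <<'E'
from a import *
s=sense();print(s['tool_pos'],s['finger_gap'],s['grip_force'],s['ft_force'])
c=viewer.get_calibration('wrist'); im=viewer.snapshot('wrist'); cv2.imwrite('pics/w6.png',im[:,:,::-1])
for D in (0,5): print(rim(c,im,canrim('small'),(653,239)))
ct=viewer.get_calibration('top'); it=viewer.snapshot('top'); cs=viewer.get_calibration('side'); i2=viewer.snapshot('side')
print('top',rim(ct,it,canrim('small'),(650,240)),'side',rim(cs,i2,canrim('small'),(650,240)))
# held lid: disc at tcp+10 (lid base=tcp-11)
t=s['tool_pos']; b=t[2]-11
print('lid',rim(c,im,[(b+29,66)],t[:2],10),rim(cs,i2,[(b+29,66)],t[:2],10),rim(ct,it,[(b+29,66)],t[:2],10))
E
```

```text
[601.13093963 199.32779737 168.44407169] 17.232436593161978 39.11798357963562 [-0.09151858  0.12382318 -0.73272943]
(array([653.2, 238.1]), np.float64(12.76))
(array([653.2, 238.1]), np.float64(12.76))
top (array([647.1, 243.6]), np.float64(13.02)) side (array([644.1, 242.1]), np.float64(11.08))
lid (array([602.1, 199.2]), np.float64(9.08)) (array([594.1, 203.5]), np.float64(11.67)) (array([598.7, 198.8]), np.float64(11.98))
```

View pics/w6.png

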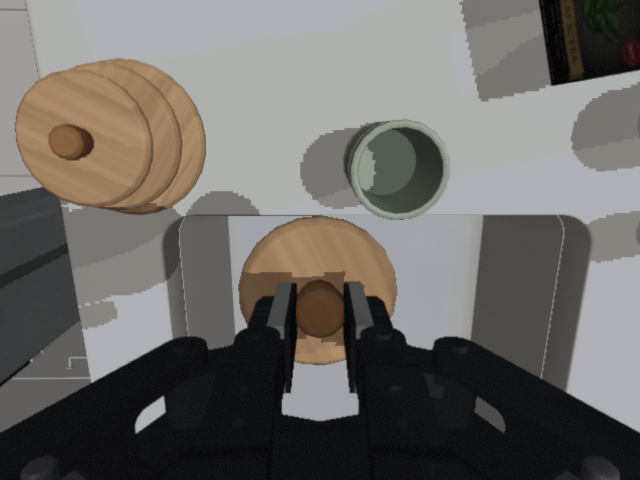

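The held lid is level at (318,290), the small canister's rim is centred at (400,170), and the rest of the stack is intact at (100,140). I'll shift by (+51,+39) mm and lower.

>>> carry_out --increments '[0.03,0.04,0,0,0,0,-1,0.075,0.1,0,0,0,0,-1,0.0975,0.1275,0.02,0,0,0,-1,0.0975,0.1275,0.07,0,0,0,-1,0.0975,0.1275,0.13,0,0,0,-1,0.0975,0.1275,0.175,0,0,0,-1,0.0975,0.1275,0.2,0,0,0,-1,0.0975,0.1275,0.215,0,0,0,-1,0.0975,0.1275,0.225,0,0,0,-1,0.0975,0.1275,0.23,0,0,0,-1]'

```text
time: 8.35
tool_pos: [651.4, 239.1, 76.1]
tcp_rot: [179.9, -0.0, 90.0]
ft_force: [0.3, -0.2, -1.2]
finger_gap: 17.5
grip_force: 39.2
```

```bash
python3 - <<'E'
from a import *
s=sense();print(s['tool_pos'],s['finger_gap'],s['grip_force'],s['ft_force'],s['wrist_torque'])
cs=viewer.get_calibration('side'); i2=viewer.snapshot('side'); t=s['tool_pos']
print('lid',rim(cs,i2,[(t[2]+18,66)],t[:2],10),'can bottom',rim(cs,i2,[(0,64)],(648,242),12))
E
```

```text
[651.41712229 239.11798784  76.0937308 ] 17.524592385464686 39.17963683605194 [ 0.32453419 -0.15315089 -1.23311318] [0.00790744 0.07769065 0.01176139]
lid (array([645.8, 241.7]), np.float64(13.51)) can bottom (array([649.6, 236. ]), np.float64(11.4))
```

>>> carry_out --increments '[0,0,0.002,0,0,0,-1,0,0,0.004,0,0,0,-1,0,0,0.006,0,0,0,-1,0,0,0.008,0,0,0,-1,0,0,0.01,0,0,0,-1,0,0,0.011,0,0,0,-1,0,0,0.012,0,0,0,-1,0,0,0.013,0,0,0,-1,0,0,0.013,0,0,0,-1,0,0,0.013,0,0,0,-1]'

```text
time: 9.65
tool_pos: [651.2, 239.1, 70.7]
tcp_rot: [180.0, -0.0, 90.0]
ft_force: [-1.6, -0.2, 2.9]
finger_gap: 17.7
grip_force: 39.5
```

>>> carry_out --increments '[0,0,0,0,0,0,-0.3,0,0,0,0,0,0,0,0,0,0,0,0,0,0,0,0,0,0,0,0,0,0,0,-0.01,0,0,0,0,0,0,-0.04,0,0,0,0,0,0,-0.09,0,0,0,0,0,0,-0.16,0,0,0,0,0,0,-0.22,0,0,0,0,0,0,-0.25,0,0,0,0]'

```text
time: 10.9
tool_pos: [652.4, 239.4, 174.3]
tcp_rot: [179.7, -0.1, 90.0]
ft_force: [0.2, -0.1, -0.4]
finger_gap: 42.4
grip_force: 0.0
```

```bash
python3 - <<'E'
from a import *
s=sense();print(s['tool_pos'],s['finger_gap'],s['ft_force'])
c=viewer.get_calibration('wrist'); im=viewer.snapshot('wrist'); cv2.imwrite('pics/w7.png',im[:,:,::-1])
print('disc',rim(c,im,[(88,66)],(652,239),10),'knob',rim(c,im,[(106,20)],(652,239),10))
for dz in (-10,-5,0,5,10): print(dz,rim(c,im,[(88+dz,66)],(652,239),10))
print('stack',rim(c,im,[(105,20),(87,82)],(458.5,258),12))
E
```

```text
[652.40308949 239.44374192 174.32770032] 42.356361350993 [ 0.18372467 -0.11493344 -0.38880732]
disc (array([651.7, 240.1]), np.float64(12.15)) knob (array([651.5, 240.1]), np.float64(11.61))
-10 (array([651.6, 236.2]), np.float64(12.44))
-5 (array([651.7, 238.1]), np.float64(12.87))
0 (array([651.7, 240.1]), np.float64(12.15))
5 (array([651.6, 241.9]), np.float64(10.69))
10 (array([651.1, 244.5]), np.float64(9.47))
stack (array([479.5, 262.1]), np.float64(6.26))
```

View pics/w7.png

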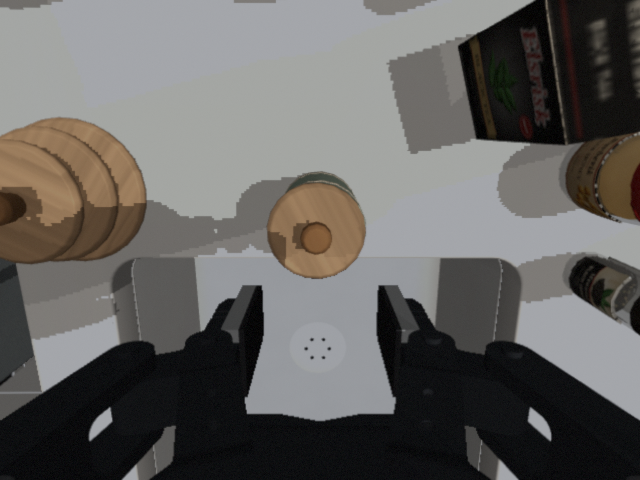

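The small lid is level on its canister at (317,228), and the stack is intact at the left edge. Going back over the stack.

>>> carry_out --increments '[0.004,-0.04,0,0,0,0,0,0.012,-0.12,0,0,0,0,0,0.022,-0.22,0,0,0,0,0,0.032,-0.32,0,0,0,0,0,0.041,-0.41,0.01,0,0,0,0,0.0475,-0.465,0.03,0,0,0,0,0.0475,-0.483,0.05,0,0,0,0,0.0475,-0.483,0.06,0,0,0,0,0.0475,-0.483,0.06,0,0,0,0,0.0475,-0.483,0.06,0,0,0,0]'

```text
time: 12.2
tool_pos: [458.6, 257.9, 146.6]
tcp_rot: [180.0, -0.0, 90.0]
ft_force: [-1.8, -0.0, 1.3]
finger_gap: 42.9
grip_force: 0.0
```

```bash
cat >> a.py <<'E'
def stack(i):  # i lids gone
    c=viewer.get_calibration('wrist'); im=viewer.snapshot('wrist'); z=29*(3-i); D=(66,82,98,114)[i]; t=sense()['tool_pos']
    print('tcp',t.round(1),'knob',rim(c,im,[(z+47,20)],(458.5,258),10),'disc',rim(c,im,[(z+29,D)],(458.5,258),10))
    print('target tcp z',z+10.5)
E
python3 -c "
from a import *
stack(1)"
```

```text
tcp [458.5 257.9 146.6] knob (array([458.5, 259. ]), np.float64(12.5)) disc (array([458.3, 258.9]), np.float64(9.78))
target tcp z 68.5
```

>>> carry_out --increments '[0.0025,0,0.05,0,0,0,0,0.0025,0,0.12,0,0,0,0,0.0025,0,0.165,0,0,0,0,0.0025,0,0.185,0,0,0,0,0.0025,0,0.195,0,0,0,0,0.0025,0,0.195,0,0,0,0,0.0025,0,0.195,0,0,0,-1,0.0025,0,0.195,0,0,0,-1,0.0025,0,0.195,0,0,0,-1,0.0025,0,0.195,0,0,0,-1]' --force 40

```text
time: 13.5
tool_pos: [458.4, 259.3, 69.1]
tcp_rot: [179.9, -0.0, 90.0]
ft_force: [0.2, 0.5, 4.3]
finger_gap: 17.5
grip_force: 39.1
```

>>> carry_out --increments '[0,0,-0.01,0,0,0,-1,0,0,-0.04,0,0,0,-1,0,0,-0.1,0,0,0,-1,0,0,-0.18,0,0,0,-1,-0.03,0,-0.24,0,0,0,-1,-0.1,0,-0.275,0,0,0,-1,-0.2,0,-0.275,0,0,0,-1,-0.31,0,-0.275,0,0,0,-1,-0.42,0,-0.275,0,0,0,-1,-0.53,0,-0.275,0,0,0,-1]'

```text
time: 14.75
tool_pos: [457.6, 45.7, 179.0]
tcp_rot: [180.0, 0.0, 90.0]
ft_force: [-0.2, -0.3, -0.0]
finger_gap: 17.2
grip_force: 39.1
```

>>> carry_out --increments '[-0.12,0,0,0,0,0,-1,-0.24,0,0,0,0,0,-1,-0.36,0,0,0,0,0,-1,-0.48,0,0,0,0,0,-1,-0.6,0,0,0,0,0,-1,-0.72,0,0,0,0,0,-1,-0.83,0.01,0,0,0,0,-1,-0.93,0.02,0,0,0,0,-1,-0.98,0.025,0,0,0,0,-1,-1,0.025,0,0,0,0,-1]'

```text
time: 16.0
tool_pos: [467.8, -353.4, 178.4]
tcp_rot: [-180.0, -0.0, 90.0]
ft_force: [0.5, 0.1, -0.4]
finger_gap: 17.3
grip_force: 39.2
```

```bash
cat >> a.py <<'E'
DL={'small':66,'medium':82,'large':98,'giant':114}
def approach(s,x0,off=10.7):
    t=sense(); print('tcp',t['tool_pos'].round(1),t['finger_gap'],t['grip_force'],t['ft_force'].round(1)); p=t['tool_pos']; b=p[2]-off
    for n in ('wrist','top','side'):
        c=viewer.get_calibration(n); im=viewer.snapshot(n)
        if n=='wrist': cv2.imwrite(f'pics/ap_{s}.png',im[:,:,::-1])
        k,i=rim(c,im,canrim(s),x0,16); l,j=rim(c,im,[(b+29,DL[s])],p[:2],10)
        print(n,'can',k,i,'lid',l,j,'diff',k-l)
E
python3 -c "
from a import *
approach('medium',(418,-314))"
```

```text
tcp [ 467.8 -353.4  178.4] 17.273046795959537 39.1618412733078 [ 0.5  0.1 -0.4]
wrist can [ 424.1 -318.1] 10.58 lid [ 470.2 -355.1] 7.08 diff [-46.1  37. ]
top can [ 399.3 -275.1] 6.54 lid [ 461.3 -338.5] 4.65 diff [-62.   63.4]
side can [ 421.4 -323.7] 14.3 lid [ 462.7 -341.8] 15.51 diff [-41.3  18.1]
```

View pics/ap_medium.png

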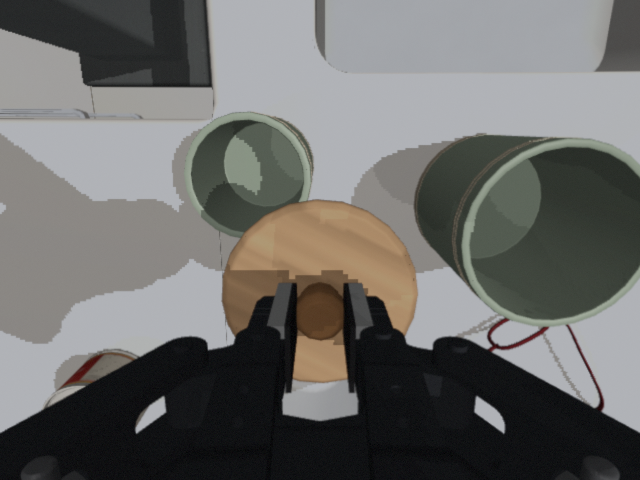

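The lid is held level at (320,290). The medium canister's rim is centred near (249,175) and slightly hidden by the lid. The giant canister's rim is at (555,230).

```bash
python3 - <<'E'
from a import *
c=viewer.get_calibration('wrist'); im=viewer.snapshot('wrist')
print(atz(c,(248.5,175),95), rim(c,im,[(95,80)],(420,-315),12), rim(c,im,[(95,70)],(420,-315),12))
p=proj(c,circ(424,-318,95,80)); print(p.min(0),p.max(0))
p=proj(c,circ(420,-315,95,80)); print(p.min(0),p.max(0))
print('giant',rim(c,im,canrim('giant'),(603,-345),14))
E
```

```text
[ 425.03652646 -315.14056569] (array([ 429.4, -319.1]), np.float64(8.75)) (array([ 424.1, -318. ]), np.float64(13.09))
[182.54090307 112.43752535] [311.22121636 241.39458937]
[175.60962084 107.14697264] [304.76064324 236.93030664]
giant (array([ 605.7, -348.9]), np.float64(11.39))
```

>>> carry_out --increments '[0.03,-0.04,0,0,0,0,-1,0.075,-0.09,0,0,0,0,-1,0.09,-0.1125,0.02,0,0,0,-1,0.09,-0.1125,0.07,0,0,0,-1,0.09,-0.1125,0.12,0,0,0,-1,0.09,-0.1125,0.16,0,0,0,-1,0.09,-0.1125,0.185,0,0,0,-1,0.09,-0.1125,0.2,0,0,0,-1,0.09,-0.1125,0.21,0,0,0,-1,0.09,-0.1125,0.216,0,0,0,-1]'

```text
time: 17.45
tool_pos: [423.2, -317.2, 92.2]
tcp_rot: [180.0, 0.0, 90.0]
ft_force: [0.1, 0.7, -0.3]
finger_gap: 17.3
grip_force: 39.2
```

>>> carry_out --increments '[0,0,0.002,0,0,0,-1,0,0,0.004,0,0,0,-1,0,0,0.006,0,0,0,-1,0,0,0.008,0,0,0,-1,0,0,0.01,0,0,0,-1,0,0,0.012,0,0,0,-1,0,0,0.014,0,0,0,-1,0,0,0.016,0,0,0,-1,0,0,0.016,0,0,0,-1,0,0,0.016,0,0,0,-1]'

```text
time: 18.7
tool_pos: [422.9, -317.0, 85.6]
tcp_rot: [180.0, 0.0, 90.0]
ft_force: [-0.0, -0.5, 0.1]
finger_gap: 17.3
grip_force: 39.3
```

>>> carry_out --increments '[0,0,0.002,0,0,0,-1,0,0,0.003,0,0,0,-1,0,0,0.003,0,0,0,-0.3,0,0,0.003,0,0,0,0,0,0,0.003,0,0,0,0,0,0,0.003,0,0,0,0,0,0,-0.01,0,0,0,0,0,0,-0.05,0,0,0,0,0,0,-0.12,0,0,0,0,0,0,-0.2,0,0,0,0]'

```text
time: 19.95
tool_pos: [422.9, -316.9, 167.3]
tcp_rot: [180.0, 0.0, 90.0]
ft_force: [1.1, 0.2, 0.1]
finger_gap: 42.7
grip_force: 0.0
```

```bash
cat >> a.py <<'E'
def seated(s,x0):
    c=viewer.get_calibration('wrist'); im=viewer.snapshot('wrist'); H=CAN[s][1]; t=sense(); print(t['tool_pos'].round(1),t['ft_force'].round(1),t['finger_gap'])
    for dz in (-6,-3,0,3,6): print(dz,'disc',rim(c,im,[(H+8+dz,DL[s])],x0,12),'knob',rim(c,im,[(H+26+dz,20)],x0,12))
    cs=viewer.get_calibration('side'); i2=viewer.snapshot('side')
    for dz in (-8,-4,0,4,8): print('side',dz,rim(cs,i2,[(H+8+dz,DL[s]),(H+dz,DL[s])],x0,12))
E
python3 -c "
from a import *
seated('medium',(423,-317))"
```

```text
[ 424.9 -318.7  173. ] [ 1.6 -0.6  3.2] 42.55402249655277
-6 disc (array([ 424.6, -320.5]), np.float64(13.58)) knob (array([ 424.5, -319.5]), np.float64(11.64))
-3 disc (array([ 424.4, -319.5]), np.float64(13.06)) knob (array([ 424.5, -318.6]), np.float64(12.22))
0 disc (array([ 424.3, -317.9]), np.float64(11.13)) knob (array([ 424.5, -317.6]), np.float64(12.62))
3 disc (array([ 424.6, -316.3]), np.float64(10.28)) knob (array([ 424.4, -316.7]), np.float64(12.86))
6 disc (array([ 425.7, -315.4]), np.float64(9.06)) knob (array([ 424.4, -315.9]), np.float64(12.87))
side -8 (array([ 424. , -339.4]), np.float64(14.05))
side -4 (array([ 422.7, -331.6]), np.float64(14.04))
side 0 (array([ 421.3, -322.6]), np.float64(14.03))
side 4 (array([ 420. , -313.9]), np.float64(14.01))
side 8 (array([ 418.9, -305.8]), np.float64(13.98))
```

>>> carry_out --increments '[0.03,0,0,0,0,0,0,0.1,0.01,0,0,0,0,0,0.2,0.02,0,0,0,0,0,0.32,0.03,0,0,0,0,0,0.44,0.04,0,0,0,0,0,0.56,0.05,0,0,0,0,0,0.68,0.06,0,0,0,0,0,0.8,0.07,0,0,0,0,0,0.9,0.08,0,0,0,0,0,1.0,0.086,0,0,0,0,0]'

```text
time: 21.3
tool_pos: [455.9, 84.9, 164.5]
tcp_rot: [-179.9, 0.0, 90.0]
ft_force: [1.0, -0.2, 0.4]
finger_gap: 42.6
grip_force: 0.0
```

>>> carry_out --increments '[0.1,0,0,0,0,0,0,0.2,0,0.01,0,0,0,0,0.3,0,0.03,0,0,0,0,0.38,0,0.05,0,0,0,0,0.42,0,0.08,0,0,0,0,0.44,0,0.1,0,0,0,0,0.44,0,0.11,0,0,0,0,0.44,0,0.11,0,0,0,0,0.44,0,0.11,0,0,0,0,0.44,0,0.11,0,0,0,0]'

```text
time: 22.55
tool_pos: [457.7, 258.7, 122.2]
tcp_rot: [180.0, -0.0, 90.0]
ft_force: [-0.4, -0.2, 0.2]
finger_gap: 42.5
grip_force: 0.0
```

```bash
python3 -c "
from a import *
stack(2)"
```

```text
tcp [457.6 258.8 122.1] knob (array([458.9, 259. ]), np.float64(12.18)) disc (array([460. , 258.5]), np.float64(9.35))
target tcp z 39.5
```

>>> carry_out --increments '[0,0.0025,0.05,0,0,0,0,0,0.0025,0.12,0,0,0,0,0,0.0025,0.17,0,0,0,0,0,0.0025,0.195,0,0,0,0,0,0.0025,0.2065,0,0,0,0,0,0.0025,0.2065,0,0,0,0,0,0.0025,0.2065,0,0,0,-1,0,0.0025,0.2065,0,0,0,-1,0,0.0025,0.2065,0,0,0,-1,0,0.0025,0.2065,0,0,0,-1]' --force 40

```text
time: 23.85
tool_pos: [459.0, 259.4, 40.0]
tcp_rot: [179.9, -0.0, 90.0]
ft_force: [-1.6, -1.0, 6.3]
finger_gap: 17.6
grip_force: 39.2
```

>>> carry_out --increments '[0,0,-0.01,0,0,0,-1,0,0,-0.04,0,0,0,-1,0,0,-0.1,0,0,0,-1,0,0,-0.2,0,0,0,-1,0.02,-0.01,-0.29,0,0,0,-1,0.08,-0.03,-0.35,0,0,0,-1,0.16,-0.07,-0.375,0,0,0,-1,0.25,-0.11,-0.375,0,0,0,-1,0.32,-0.14,-0.375,0,0,0,-1,0.34,-0.1475,-0.375,0,0,0,-1]'

```text
time: 25.1
tool_pos: [398.2, 396.4, 189.5]
tcp_rot: [-180.0, -0.0, 90.1]
ft_force: [0.1, 0.4, -0.3]
finger_gap: 17.4
grip_force: 39.1
```

```bash
python3 -c "
from a import *
approach('large',(469,449),10.7)
c=viewer.get_calibration('wrist');im=viewer.snapshot('wrist')
print(rim(c,im,[(110,86)],(469,449),12),rim(c,im,[(110,96)],(469,449),12))"
```

```text
tcp [398.2 396.4 189.5] 17.3830729147114 39.13663029670715 [ 0.1  0.4 -0.3]
wrist can [473.1 449.3] 12.61 lid [398.3 393.9] 6.36 diff [74.8 55.4]
top can [467.5 449.6] 12.2 lid [397.1 393. ] 10.2 diff [70.4 56.6]
side can [470.4 449.1] 14.31 lid [394.7 398.5] 15.8 diff [75.7 50.6]
(array([473. , 449.3]), np.float64(16.04)) (array([467.3, 449.4]), np.float64(9.89))
```

View pics/ap_large.png

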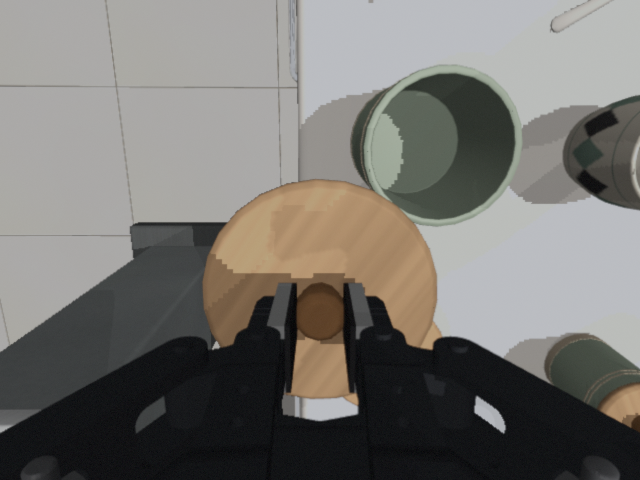

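The lid is level, the large canister's rim is centred at (441,146) and the mug at the right is untouched. Shifting by (+73,+55) mm and lowering.

>>> carry_out --increments '[0.03,0.04,0,0,0,0,-1,0.09,0.12,0,0,0,0,-1,0.13,0.17,0.005,0,0,0,-1,0.1385,0.182,0.04,0,0,0,-1,0.1385,0.182,0.09,0,0,0,-1,0.1385,0.182,0.14,0,0,0,-1,0.1385,0.182,0.175,0,0,0,-1,0.1385,0.182,0.193,0,0,0,-1,0.1385,0.182,0.202,0,0,0,-1,0.1385,0.182,0.206,0,0,0,-1]'

```text
time: 26.55
tool_pos: [472.2, 450.7, 107.1]
tcp_rot: [180.0, -0.0, 90.0]
ft_force: [0.1, -0.1, -1.0]
finger_gap: 17.1
grip_force: 39.3
```

>>> carry_out --increments '[0,0,0.002,0,0,0,-1,0,0,0.004,0,0,0,-1,0,0,0.006,0,0,0,-1,0,0,0.008,0,0,0,-1,0,0,0.01,0,0,0,-1,0,0,0.012,0,0,0,-1,0,0,0.014,0,0,0,-1,0,0,0.016,0,0,0,-1,0,0,0.017,0,0,0,-1,0,0,0.017,0,0,0,-1]'

```text
time: 27.8
tool_pos: [472.0, 450.5, 100.3]
tcp_rot: [180.0, -0.0, 90.0]
ft_force: [-1.6, -2.3, 4.9]
finger_gap: 17.4
grip_force: 39.7
```

Contact at home height. Releasing and rising.

>>> carry_out --increments '[0,0,0,0,0,0,-0.3,0,0,0,0,0,0,0,0,0,0,0,0,0,0,0,0,0,0,0,0,0,0,0,-0.01,0,0,0,0,0,0,-0.05,0,0,0,0,0,0,-0.12,0,0,0,0,0,0,-0.19,0,0,0,0,0,0,-0.2,0,0,0,0,0,0,-0.2,0,0,0,0]'

```text
time: 29.05
tool_pos: [472.1, 450.5, 180.0]
tcp_rot: [180.0, -0.0, 90.0]
ft_force: [0.3, -0.5, 0.2]
finger_gap: 42.6
grip_force: 0.0
```

```bash
python3 -c "
from a import *
seated('large',(472,450))"
```

```text
[471.7 450.1 178.9] [ 0.1  0.  -0.3] 42.654073332716216
-6 disc (array([473.2, 447.3]), np.float64(12.95)) knob (array([473.2, 449. ]), np.float64(11.13))
-3 disc (array([473.3, 448.4]), np.float64(12.22)) knob (array([473.3, 449.3]), np.float64(11.73))
0 disc (array([472.7, 450.2]), np.float64(10.87)) knob (array([473.3, 450.2]), np.float64(12.17))
3 disc (array([471.6, 450.8]), np.float64(9.42)) knob (array([473.3, 451.1]), np.float64(12.39))
6 disc (array([471.3, 453.2]), np.float64(8.4)) knob (array([473.3, 452.1]), np.float64(12.45))
side -8 (array([473.9, 439.3]), np.float64(12.27))
side -4 (array([471.9, 443.8]), np.float64(12.22))
side 0 (array([470.1, 448.2]), np.float64(12.2))
side 4 (array([468.5, 453. ]), np.float64(12.15))
side 8 (array([466.9, 456.4]), np.float64(12.17))
```

>>> carry_out --increments '[-0.04,-0.003,0,0,0,0,0,-0.12,-0.01,0,0,0,0,0,-0.22,-0.02,0,0,0,0,0,-0.33,-0.028,0,0,0,0,0,-0.42,-0.034,0.03,0,0,0,0,-0.465,-0.034,0.09,0,0,0,0,-0.4785,-0.034,0.16,0,0,0,0,-0.4785,-0.034,0.2,0,0,0,0,-0.4785,-0.034,0.2,0,0,0,0,-0.4785,-0.034,0.2,0,0,0,0]'

```text
time: 30.4
tool_pos: [458.9, 259.5, 100.7]
tcp_rot: [179.9, -0.0, 90.0]
ft_force: [-0.6, 0.9, 0.3]
finger_gap: 42.7
grip_force: 0.0
```

```bash
python3 -c "
from a import *
stack(3)"
```

```text
tcp [459.2 259.7 101. ] knob (array([459.4, 257.7]), np.float64(12.66)) disc (array([458.3, 256.7]), np.float64(9.88))
target tcp z 10.5
```

>>> carry_out --increments '[-0.0025,0,0.05,0,0,0,0,-0.0025,0,0.12,0,0,0,0,-0.0025,0,0.18,0,0,0,0,-0.0025,0,0.21,0,0,0,0,-0.0025,0,0.225,0,0,0,0,-0.0025,0,0.225,0,0,0,0,-0.0025,0,0.225,0,0,0,-1,-0.0025,0,0.225,0,0,0,-1,-0.0025,0,0.225,0,0,0,-1,-0.0025,0,0.225,0,0,0,-1]' --force 50

```text
time: 31.7
tool_pos: [459.3, 258.4, 11.0]
tcp_rot: [179.9, -0.0, 90.0]
ft_force: [-1.9, -0.4, 6.3]
finger_gap: 16.8
grip_force: 48.7
```

>>> carry_out --increments '[0,0,-0.01,0,0,0,-1,0,0,-0.04,0,0,0,-1,0,0,-0.1,0,0,0,-1,0,0,-0.2,0,0,0,-1,0,0,-0.31,0,0,0,-1,-0.03,0,-0.41,0,0,0,-1,-0.1,0,-0.47,0,0,0,-1,-0.2,0,-0.4875,0,0,0,-1,-0.31,0,-0.4875,0,0,0,-1,-0.42,0,-0.4875,0,0,0,-1]'

```text
time: 32.95
tool_pos: [458.3, 88.8, 205.7]
tcp_rot: [179.9, 0.0, 90.0]
ft_force: [0.8, -0.3, -1.3]
finger_gap: 16.9
grip_force: 48.9
```

>>> carry_out --increments '[-0.11,0,0,0,0,0,-1,-0.22,0,0,0,0,0,-1,-0.33,0,0,0,0,0,-1,-0.44,0,0,0,0,0,-1,-0.55,0,0,0,0,0,-1,-0.66,0,0,0,0,0,-1,-0.77,0,0,0,0,0,-1,-0.86,0,0,0,0,0,-1,-0.92,0,0,0,0,0,-1,-0.95,0,0,0,0,0,-1]'

```text
time: 34.2
tool_pos: [458.4, -290.8, 205.0]
tcp_rot: [-180.0, -0.0, 90.0]
ft_force: [0.1, -0.4, -0.6]
finger_gap: 16.6
grip_force: 49.0
```

>>> carry_out --increments '[-0.03,0.02,0,0,0,0,-1,-0.09,0.05,0,0,0,0,-1,-0.16,0.08,0,0,0,0,-1,-0.22,0.11,0,0,0,0,-1,-0.26,0.135,0,0,0,0,-1,-0.275,0.15,0,0,0,0,-1,-0.275,0.154,0,0,0,0,-1,-0.275,0.154,0,0,0,0,-1,-0.275,0.154,0,0,0,0,-1,-0.275,0.154,0,0,0,0,-1]'

```text
time: 35.45
tool_pos: [520.1, -399.7, 205.0]
tcp_rot: [180.0, 0.0, 90.0]
ft_force: [-0.8, 0.6, -2.0]
finger_gap: 17.2
grip_force: 49.0
```

```bash
python3 -c "
from a import *
approach('giant',(605,-348),10.7)
c=viewer.get_calibration('wrist');im=viewer.snapshot('wrist')
print(rim(c,im,[(125,102)],(605,-348),14),rim(c,im,[(125,112)],(605,-348),14))"
```

```text
tcp [ 520.1 -399.7  205. ] 17.15298993308806 49.01646852493286 [-0.8  0.6 -2. ]
wrist can [ 605.6 -349.2] 10.97 lid [ 520.1 -402.3] 7.62 diff [85.5 53.1]
top can [ 601.3 -344.7] 13.51 lid [ 545.6 -398.1] 5.05 diff [55.7 53.4]
side can [ 598.  -347.6] 14.23 lid [ 513.4 -392.9] 13.57 diff [84.6 45.3]
(array([ 605.6, -349.1]), np.float64(13.63)) (array([ 604.5, -354.7]), np.float64(8.8))
```

>>> carry_out --increments '[0.03,0.04,0,0,0,0,-1,0.08,0.13,0,0,0,0,-1,0.12,0.195,0.005,0,0,0,-1,0.13,0.211,0.04,0,0,0,-1,0.13,0.211,0.09,0,0,0,-1,0.13,0.211,0.14,0,0,0,-1,0.13,0.211,0.175,0,0,0,-1,0.13,0.211,0.193,0,0,0,-1,0.13,0.211,0.202,0,0,0,-1,0.13,0.211,0.2075,0,0,0,-1]'

```text
time: 36.9
tool_pos: [604.8, -348.3, 122.4]
tcp_rot: [179.9, 0.0, 90.0]
ft_force: [-0.1, 0.5, -1.2]
finger_gap: 16.6
grip_force: 49.1
```

>>> carry_out --increments '[0,0,0.002,0,0,0,-1,0,0,0.004,0,0,0,-1,0,0,0.006,0,0,0,-1,0,0,0.008,0,0,0,-1,0,0,0.01,0,0,0,-1,0,0,0.012,0,0,0,-1,0,0,0.014,0,0,0,-1,0,0,0.016,0,0,0,-1,0,0,0.017,0,0,0,-1,0,0,0.017,0,0,0,-1]'

```text
time: 38.15
tool_pos: [604.6, -348.0, 115.2]
tcp_rot: [180.0, 0.0, 90.0]
ft_force: [-0.2, 1.1, 0.2]
finger_gap: 16.7
grip_force: 49.3
```

>>> carry_out --increments '[0,0,0.0015,0,0,0,-1,0,0,0.003,0,0,0,-1,0,0,0.003,0,0,0,-0.3,0,0,0.003,0,0,0,0,0,0,0.003,0,0,0,0,0,0,0.003,0,0,0,0,0,0,-0.01,0,0,0,0,0,0,-0.05,0,0,0,0,0,0,-0.12,0,0,0,0,0,0,-0.18,0,0,0,0]'

```text
time: 39.4
tool_pos: [605.0, -348.3, 189.7]
tcp_rot: [179.9, 0.1, 90.0]
ft_force: [-0.1, -0.2, 0.3]
finger_gap: 42.8
grip_force: 0.0
```

>>> carry_out --increments '[0,0,-0.02,0,0,0,0,-0.02,-0.05,-0.05,0,0,0,0,-0.02,-0.12,-0.1,0,0,0,0,-0.02,-0.2,-0.15,0,0,0,0,0,-0.3,-0.2,0,0,0,0,0.1,-0.38,-0.2,0,0,0,0,0.22,-0.42,-0.2,0,0,0,0,0.33,-0.43,-0.2,0,0,0,0,0.42,-0.43,-0.2,0,0,0,0,0.45,-0.43,-0.2,0,0,0,0]'

```text
time: 40.65
tool_pos: [432.4, -166.4, 267.2]
tcp_rot: [180.0, 0.0, 90.1]
ft_force: [1.5, -0.6, 0.5]
finger_gap: 42.6
grip_force: 0.0
```

```bash
python3 - <<'E'
from a import *
s=sense(); print(s['tool_pos'],s['time'])
i=viewer.snapshot('side'); cs=viewer.get_calibration('side')
boxes=[(205,250,300,345),(255,300,350,395),(280,130,375,225),(340,150,435,245)]
v=np.vstack([np.hstack([cv2.resize(i[b:d,a:c],(300,300),interpolation=2) for a,b,c,d in boxes[k:k+2]]) for k in (0,2)])
cv2.imwrite('pics/final.png',v[:,:,::-1])
E
```

```text
[ 432.41382322 -166.42818012  267.17295527] 40.65
```

View pics/final.png

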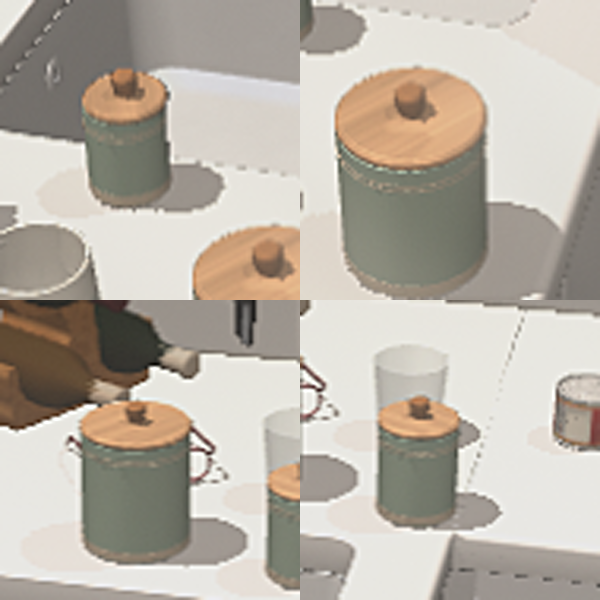

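All four lids lie flat and centred on their own canisters, and the arm is clear of everything. Handing in.

```bash
python3 -c "
from bench import order
print(order.hand_in())"
```

```text
the job is handed in; nothing more can be done
None
```

The job is handed in at about 41 s of the 122 s: the final side view shows all four lids flat on their own canisters with the arm clear; the judge's verdict was not shown.

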